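# Draw the safety bolt of a die chest and slide its lid open

### The arm

A 7-joint arm with a two-finger parallel gripper is mounted at the origin on a cart in front of the work surface, level with it; the furniture and walls round the work are solid. World frame = base frame: x ahead of the robot, y to its left, z up, the work surface at z = 0. Lengths are in m, angles in rad, forces in N, time in s.
With the tool pointing down it reaches from about 0.4 to 0.75 m from the base axis. Payload 19.5 kg.
Tool frame: the origin (TCP) lies midway between the tips of the shut fingers; the grasp point (between the pads) lies 19 mm behind it (ctrl.grasp_offset is the distance from the TCP to the grasp point, in m); z points along the fingers, y is the line along which they close (so a half turn about z gives the same grasp; the last joint's range is limited). The gripper opens to 85 mm and grips with 20 to 120 N. Pads are 22 mm wide; open, the fingers measure 114 mm over their backs; the gripper's body (76 mm by 85 mm) begins 54 mm behind the grasp point. The pads swing forward as they close: fully open they stand 13 mm farther back than shut.
Start: joints at [-1.296, 0.707, -0.028, 1.485, 0.022, 0.951, -0.075], TCP at [0.179, 0.546, 0.231] pointing down, gripper open.
Joint ranges: [-2.71, 2.71], [-0.32, 2.16], [-1.57, 1.52], [0, 2.45], [-1.46, 4.6], [0, 2.02], [-2.83, 2.83]. Speed limits (rad/s): [1.89, 1.89, 2.57, 2.57, 3.01, 3.01, 3.01].

### API

Orientations are given as a unit quaternion [x, y, z, w].
In Python, from workcell import ctrl gives the robot as it stands.
- The arm moves only by the shell command python3 -m inch 'ROWS' [OPENING] [FORCE]. ROWS is JSON, a list that holds one entry, the list of rows, each a list of 6 numbers: the shift along the tool's x, y, z as a fraction of full scale, then the turn, a rotation vector about the tool's x, y, z as a fraction of full scale. In form: [[[tx, ty, tz, rx, ry, rz], ...]]. A call has 1 to 10 rows; each row shifts and turns the commanded pose from where the row before left it, along the tool's axes as they then stand; what a row does not reach is not made up. Full scale, the value 1, is 0.2 m for a shift and pi rad for a turn. A row lasts 1/8 s, in which the tool goes at most 62.5 mm and 10.7 degrees, less where a joint would pass 70% of its speed; a pose out of reach is approached as far as the arm can. A call with a number of a shift or a turn outside -1 to 1 is refused whole. A call with a gripper value outside its range is refused whole. OPENING is the opening, from 0 (shut) to 1 (fully open), set as the call begins (- or left out, the last holds). The fingers move at their own pace and stop on an object; FORCE is the grip in N (left out, the last holds). Time passes only in rows, so rows that do not move let the fingers close. It gives the time, the measured TCP pose, the force, the opening and the grip force at its end, in the units of the state.
- ctrl.read_state(): the state, without advancing time (a new reading comes with each control period).
- ctrl.snapshot(name): name is "scene" or "top" or "wrist"; returns a dict with "frame" (384x512x3 uint8, red, green, blue), "range_z" (384x512 float32, m along the optical axis (not along the pixel's ray), 0 where there is no reading), "K" (3x3 intrinsics, pixels), "distortion" ([k1, k2, p1, p2, k3] as OpenCV has them; the pictures are not rectified), "xyz" and "orientation" of the camera in the world; the wrist camera has in their place "mount" (4x4, takes a point from camera to tool coordinates, whose origin is the TCP and whose axes are the flange's). Camera axes: x right, y down, z forward; pixel columns grow to the right and rows downward; lengths in m; the calibration is good to about 2 mm. A picture is of the moment at which its call begins: read the wrist's pose just before it.
- ctrl.sign_off(): hands the job in; it is judged then, once.
The state is a dict: "time_s": time; "q": joint angles; "joint_vel": joint speeds; "effort": joint torques, N m; "ee_pos": TCP position; "eef_rot": TCP orientation; "force": force on the tool from outside, world axes, zero at the start; "moment": the same for the moment, N m; "gripper_width": finger opening in m; "grasp_force": force on a finger pad.
Only numpy, scipy, OpenCV 4.12 (cv2) and the standard library are available. Lean on these libraries where they do the work, as an engineer would, in place of code of your own. Each camera call takes 0.05 s, during which the arm holds its last target. There are 200 camera calls.

### The job

Open the grey-green steel die chest with your fingertips only. Hold its yellow spring catch button down with one fingertip while the other fingertip pushes the bolt by its black knob all the way back, out of the lid's keeper; let go, so that the catch springs up and keeps the bolt back. Then push the lid by its front edge all the way back to its stop, letting the oilstone ride on it untouched, and leave the loose tools round the chest where they are.

Things in the scene. Friction and masses are not known exactly. Their poses are not given: they have to be found in the camera images.
- catch_top (a point): centre of the top of the yellow spring catch button, 34 mm above the chest's front deck (deck: 62 mm above the bench); top 34 mm (x) by 62 mm (y). Moves with the button, axes as the chest's: x from the robot's side of the chest to its rear (the way the lid opens), y to its left, z up. The fixed housing round the button is 20 mm high.
- bolt_knob (a point): centre of the top of the black bolt knob, 55 mm above the deck; bolt shut, it stands 56 mm in +x of the button's centre at the same y. Knob 26 mm (x) by 16 mm (y), underside 28 mm above the deck, on a 16 mm wide bar along y, top 18 mm above the deck. The bar opens along -y (right) through two saddles 22 mm high, 47 mm left and 80 mm right of the button's centre. Axes as the chest's.
- lid_edge (a point): middle of the lid's front edge, at its top, 23 mm above the deck; the lid's upright front face spans 1 to 23 mm above the deck and 118 mm to each side. Closed, it lies 50 mm in +x of the bolt bar's centre line, with 42 mm of bare deck between. A keeper arm, 26 mm above the deck, juts from it over the bar 80 mm left of the middle. Moves with the lid, axes as the chest's.
- bolt (a joint): travel of the bolt in m: 0 shut (its end is in the lid's keeper, so the lid cannot move), 0.038 fully back at its stop. With the catch up, a lug on the bar meets the catch's tongue after about 1 mm; from 0.035 on the lug is past it and the catch can spring up behind. Friction about 2 N.
- catch (a joint): how far the catch button is pressed, in m: 0 up, 0.010 at its stop; the bolt is free from about 0.006. The spring takes 4 N to start and 8 N at the stop, and lifts the button again when it is let go.
- lid (a joint): how far the lid is slid open (along the chest's +x) in m: 0 closed, 0.09 at its stop. Friction about 2.5 N and some damping: push slowly.
- stone_mid (a point): centre of the dark grey oilstone, 40 x 125 x 22 mm, lying loose on the lid and riding with it; half its height above the lid's top
- dark_block: upright dark steel block, 44 x 47 x 80 mm high, loose on the bench to the right of the chest; origin at the centre of its underside
- ground_strip: bright ground parallel strip, 11 x 120 x 19 mm, loose on the bench to the right of the chest; origin at the centre of its underside
- hex_key: rusty L-shaped hex key, 86 mm long, loose on the bench to the left of the chest; origin at the middle of its underside
- v_block: grey vee block, 46 x 44 x 36 mm, loose on the bench to the left of the chest; origin at the centre of its underside
There are look-alikes about, which are no part of the job. Of the things that look like the part that bears stone_mid, the middle-sized one is meant.

How it is judged:
On the way, in this order (a step that is already met when the one before it is completed fails the run):
1. one fingertip holds the catch down while the other pushes the bolt along (value of joint catch above 0.0045 m and contact force between the fingers and catch above 1 N and contact force between the fingers and bolt above 0.3 N and value of joint bolt between 0.005 and 0.034 m), for 0.1 s.
2. the bolt is fully back and the catch has sprung up again behind it, before the lid is opened (value of joint bolt above 0.034 m and value of joint catch below 0.0015 m and value of joint lid below 0.03 m), for 0.1 s.
At the end, for the whole second after the job is handed in: The lid is back at its stop (within 7 mm), the bolt is fully back (at least 34 mm) with the catch up (within 1.5 mm), and the oilstone lies flat and at rest on the lid (value of joint lid above 0.083 m and value of joint bolt above 0.034 m and value of joint catch below 0.0015 m and z of stone_mid in the frame of lid_edge between 0.008 and 0.015 m and x of stone_mid in the frame of lid_edge between 0.02 and 0.13 m and angle between stone_mid's own z axis and vertical below 0.1 rad and velocity of joint lid below 0.005 m/s and linear speed of oilstone below 0.02 m/s); the robot touches nothing.
It fails at once if the bolt is forced past the catch while the catch is up (value of joint bolt between 0.004 and 0.03 m and value of joint catch below 0.0025 m).
It fails at once if the lid is forced open while the bolt is shut (value of joint lid above 0.02 m and value of joint bolt below 0.01 m).
It fails at once if the oilstone is touched by the fingers, lifted off the lid, tipped or pushed off it (contact force between the fingers and oilstone above 0.5 N or z of stone_mid in the frame of lid_edge above 0.02 m or z of stone_mid in the frame of lid_edge below 0.003 m or angle between stone_mid's own z axis and vertical above 0.25 rad).
It fails at once if a loose tool on the bench is moved or lifted by more than 15 mm (distance of any of dark_block, ground_strip, hex_key, v_block from where it was at the start of the episode above 0.015 m).
It also fails if it takes over 48 s, if anything falls off the work surface, if the arm or the gripper's body presses on something with over 40 N, if the wrist force passes 120 N, or if a joint passes its speed limit or range.

## Working session

There is one attempt and no reset: what is moved stays moved. The work goes in short steps, Python scripts to look and compute and a shell command to move; the robot and the scene stay as the last step left them, time stands still between calls to the robot, and variables do not carry over. Pictures are saved under pics/ and viewed, at most 10 in all, crops included, and the job is handed in when it is done.

```bash
ls; mkdir -p pics; python3 - <<'E'
from workcell import ctrl
import cv2,numpy as np
s=ctrl.read_state();print({k:np.round(v,3).tolist() for k,v in s.items()}, ctrl.grasp_offset)
for n in("scene","top"):
    d=ctrl.snapshot(n);np.savez(f"{n}.npz",**d);cv2.imwrite(f"pics/{n}0.png",cv2.resize(d["frame"][:,:,::-1],(800,600)))
    print(n,d["K"],d["distortion"],d["xyz"],d["orientation"])
E
```

```text
pics
{'time_s': 0.0, 'q': [-1.296, 0.707, -0.028, 1.485, 0.022, 0.951, -0.075], 'joint_vel': [-0.001, 0.0, -0.0, -0.001, 0.002, 0.001, -0.003], 'effort': [-0.0, -88.321, 1.235, -23.617, 0.017, 0.006, -0.0], 'ee_pos': [0.179, 0.546, 0.231], 'eef_rot': [0.158, 0.987, -0.001, -0.0], 'force': [-0.04, 0.221, 0.477], 'moment': [-0.019, 0.003, -0.024], 'grasp_force': 0.0, 'gripper_width': 0.086} 0.0187
scene [[413.73741385   0.         253.93947506]
 [  0.         413.73741385 189.2850375 ]
 [  0.           0.           1.        ]] [-0.12481651  0.          0.          0.          0.        ] [-0.16683709 -0.39327506  0.92246561] [ 0.7927171  -0.46460657  0.20796504 -0.33539659]
top [[420.17373396   0.         250.78714596]
 [  0.         420.17373396 196.44943796]
 [  0.           0.           1.        ]] [0.0013623 0.        0.        0.        0.       ] [ 0.26745442 -0.01538124  1.65626907] [ 0.70838338 -0.69764834  0.07371678 -0.07775352]
```

View pics/scene0.png

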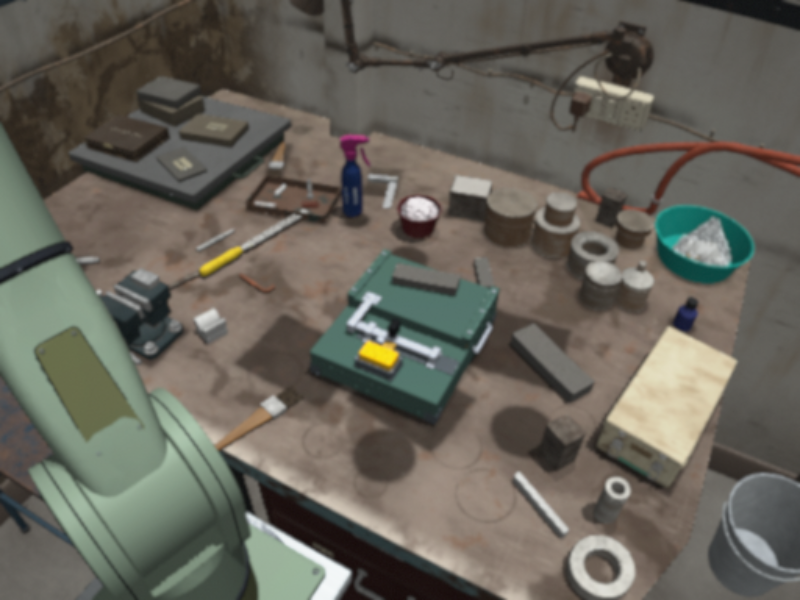

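View pics/top0.png

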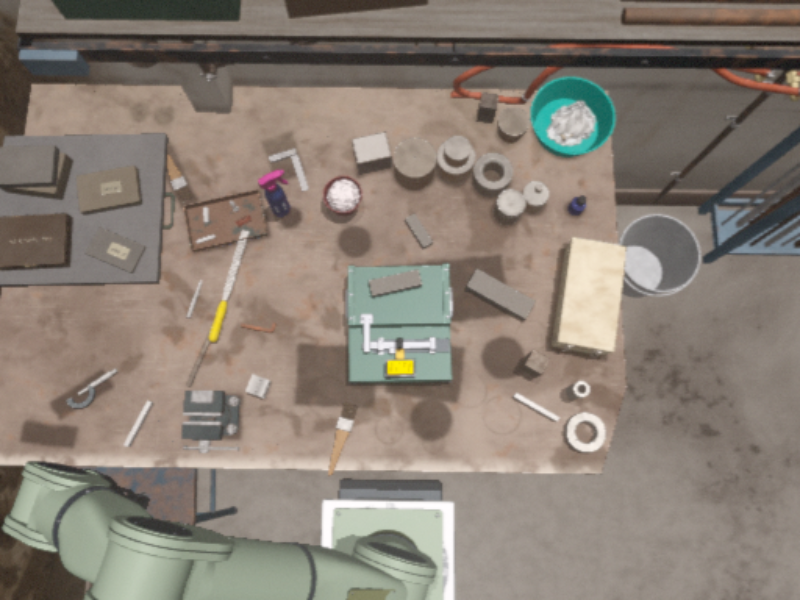

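The stone on the lid is at top-view (396,283). The look-alikes are a smaller stone at (418,231) and a larger one at (500,295), so the lid stone is the middle-sized one and the chest bearing it is the target. The yellow button is at (400,368), the knob at (399,344), the lid's front edge along row 325, the brass-ish hex key at (258,327), the block at (533,363), the strip at (536,407) and the vee block at (258,385).

```bash
cat > h.py <<'E'
import numpy as np,cv2
from scipy.spatial.transform import Rotation as R
def ray(d,uv):
    n=cv2.undistortPoints(np.array(uv,float).reshape(-1,1,2),d["K"],d["distortion"])[:,0]
    return np.c_[n,np.ones(len(n))]
def world(d,uv,z=None):
    Rm=R.from_quat(d["orientation"]).as_matrix() if "Rm" not in d else d["Rm"]
    r=ray(d,uv)
    if z is None:
        z=d["range_z"][np.array(uv)[:,1].astype(int),np.array(uv)[:,0].astype(int)]
        return d["xyz"]+(r*z[:,None])@Rm.T
    w=r@Rm.T; return d["xyz"]+w*((z-d["xyz"][2])/w[:,2])[:,None]
def cloud(d):
    v,u=np.mgrid[:d["frame"].shape[0],:d["frame"].shape[1]]
    return world(d,np.c_[u.ravel(),v.ravel()]).reshape(*u.shape,3)
E
python3 - <<'E'
from h import *
P={}
for n in("scene","top"):
    d=dict(np.load(n+".npz"));f=d["frame"];c=cloud(d);hsv=cv2.cvtColor(f,cv2.COLOR_RGB2HSV)
    reg=(c[...,0]>.3)&(c[...,0]<.8)&(abs(c[...,1])<.25)&(c[...,2]>.03)&(c[...,2]<.2)
    y=reg&(hsv[...,0]>20)&(hsv[...,0]<32)&(hsv[...,1]>180)&(hsv[...,2]>120)
    p=c[y];t=p[p[:,2]>p[:,2].max()-.008]
    print(n,"yellow",len(p),np.median(t,0).round(4),t.min(0).round(4),t.max(0).round(4))
    k=reg&(hsv[...,2]<50)&(c[...,2]>.08);p=c[k]
    p=p[p[:,2]>.108] if len(p) else p
    print("dark",len(p),p.mean(0).round(4) if len(p) else"",p.min(0).round(4) if len(p) else "",p.max(0).round(4) if len(p) else "")
    g=reg&(hsv[...,0]>65)&(hsv[...,0]<95)&(hsv[...,1]>70)
    p=c[g];print("green z hist",np.histogram(p[:,2],bins=np.arange(.03,.12,.008)))
    for lo,hi in((.055,.07),(.078,.093)):
        q=p[(p[:,2]>lo)&(p[:,2]<hi)];r=cv2.minAreaRect((q[:,:2]*1000).astype(np.float32));print("rect",r,np.median(q[:,2]),q.min(0),q.max(0))
d=dict(np.load("top.npz"))
cv2.imwrite("pics/crop.png",cv2.resize(d["frame"][155:255,210:320,::-1],None,fx=6,fy=6,interpolation=cv2.INTER_CUBIC))
E
```

```text
scene yellow 256 [ 0.4623 -0.0284  0.0962] [ 0.4456 -0.057   0.0933] [0.4811 0.0022 0.1012]
dark 47 [ 0.5176 -0.0272  0.1151] [ 0.5058 -0.0333  0.1082] [ 0.5312 -0.0177  0.1202]
green z hist (array([ 56,  78,  70, 656, 675,  96, 803, 505,   6,   1,   0]), array([0.03 , 0.038, 0.046, 0.054, 0.062, 0.07 , 0.078, 0.086, 0.094,
       0.102, 0.11 , 0.118]))
rect ((559.4935302734375, -27.11193084716797), (253.24501037597656, 243.21743774414062), 1.5274850130081177) 0.06204941038322237 [ 0.43005918 -0.15144033  0.0551473 ] [0.68928376 0.09413293 0.0698352 ]
rect ((640.2316284179688, -24.695533752441406), (147.5538787841797, 242.8841094970703), 2.007267475128174) 0.08540931122070838 [ 0.56547846 -0.14755593  0.07809738] [0.71670546 0.09823447 0.09297408]
top yellow 133 [ 0.4637 -0.0254  0.0995] [ 0.4445 -0.0514  0.0971] [0.4756 0.0044 0.1051]
dark 0   
green z hist (array([0, 0, 0, 0, 0, 0, 0, 0, 0, 0, 0]), array([0.03 , 0.038, 0.046, 0.054, 0.062, 0.07 , 0.078, 0.086, 0.094,
       0.102, 0.11 , 0.118]))
  return _methods._mean(a, axis=axis, dtype=dtype,
  ret = ret.dtype.type(ret / rcount)
Traceback (most recent call last):
ValueError: zero-size array to reduction operation minimum which has no identity
```

```bash
python3 -m inch '[[[-0.2,-0.18,0,0,0,0],[-0.2,-0.18,0,0,0,0],[-0.2,-0.18,0,0,0,0],[-0.2,-0.18,0,0,0,0],[-0.2,-0.18,0,0,0,0],[-0.2,-0.18,0,0,0,0],[-0.2,-0.18,0,0,0,0],[-0.2,-0.18,0,0,0,0],[-0.2,-0.18,0,0,0,0],[-0.2,-0.18,0,0,0,0]]]' 0.5 && python3 -m inch '[[[-0.1,-0.1,0,0,0,0.04],[0,0,0,0,0,0.05],[0,0,0,0,0,0.05],[0,0,0,0,0,0.05],[0,0,0,0,0,0.05],[0,0,0,0,0,0.05],[0,0,0,0,0,0.05],[0,0,0,0,0,0.05],[0,0,0,0,0,0],[0,0,0,0,0,0]]]'
cat >> h.py <<'E'
def st():
    from workcell import ctrl
    s=ctrl.read_state();M=R.from_quat(s["eef_rot"]).as_matrix()
    print("t",round(s["time_s"],2),"p",np.round(s["ee_pos"],4),"F",np.round(s["force"],1),"w",round(s["gripper_width"],4));print("axes",M.round(3).T.tolist())
    return s,M
def wrist():
    from workcell import ctrl
    s,M=st();d=ctrl.snapshot("wrist");m=np.array(d["mount"])
    d["Rm"]=M@m[:3,:3];d["xyz"]=s["ee_pos"]+M@m[:3,3];return d
E
python3 - <<'E'
from h import *
d=wrist();np.savez("w1.npz",**d);cv2.imwrite("pics/w1.png",d["frame"][:,:,::-1]);print(d["xyz"])
E
```

```text
time_s: 1.35
ee_pos: [0.4477, 0.078, 0.2312]
eef_rot: [0.158, 0.987, -0.0, -0.0]
force: [1.7, 0.7, -0.3]
gripper_width: 0.0428
grasp_force: 0.0
time_s: 2.6
ee_pos: [0.4598, 0.0544, 0.2312]
eef_rot: [0.696, 0.719, -0.0, -0.0]
force: [-0.2, 0.1, 0.4]
gripper_width: 0.0428
grasp_force: 0.0
t 2.6 p [0.4598 0.0544 0.2312] F [-0.2  0.1  0.4] w 0.0428
axes [[-0.032, 0.999, -0.0], [0.999, 0.032, -0.0], [-0.0, -0.0, -1.0]]
[0.45777961 0.1383262  0.37383479]
```

View pics/w1.png

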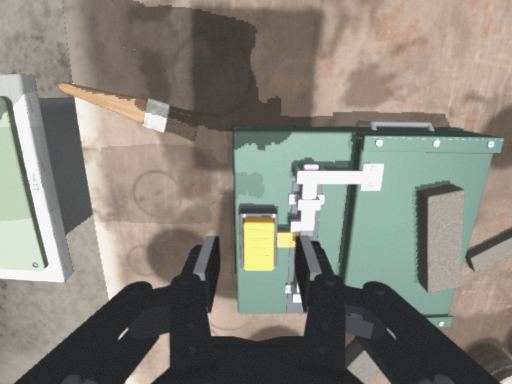

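The wrist view shows the button at (259,245), the bar along column ~300, the keeper arm at (345,178), the lid edge at about column 350, and the stone at (440,238). The knob is hidden behind the right finger.

```bash
python3 - <<'E'
from h import *
d=dict(np.load("w1.npz"));f=d["frame"];c=cloud(d);hsv=cv2.cvtColor(f,cv2.COLOR_RGB2HSV)
y=(hsv[...,0]>20)&(hsv[...,0]<32)&(hsv[...,1]>180)&(hsv[...,2]>120)&(c[...,2]>.09)
n,lab,s,_=cv2.connectedComponentsWithStats(y.astype(np.uint8));i=1+s[1:,4].argmax();p=c[lab==i]
r=cv2.minAreaRect((p[:,:2]*1000).astype(np.float32));print(r,np.median(p[:,2]))
# lid edge: height jump along rows
for v in(215,225,200):
    z=c[v,320:372,2];x=c[v,320:372,0];j=np.where((z[:-1]<.072)&(z[1:]>.075))[0];print(v,[(x[k+1].round(4),c[v,321+k,1].round(4),z[k].round(4),z[k+1].round(4)) for k in j])
print("stone",c[240,440],c[200,442],c[285,440])
hs=c[187:195,236:240];print("deck",np.median(c[160:200,260:285,2]))
E
```

```text
Traceback (most recent call last):
ValueError: attempt to get argmax of an empty sequence
```

```bash
python3 - <<'E'
from h import *
d=dict(np.load("w1.npz"));c=cloud(d);print(np.array(d["mount"]).round(3),d["Rm"].round(3),d["K"],d["distortion"]);print(c[245,259],c[160,270],c[178,375],c[140,150],d["range_z"][245,259],cv2.cvtColor(d["frame"],cv2.COLOR_RGB2HSV)[245,259])
E
```

```text
[[ 0.    -0.946 -0.325  0.084]
 [ 1.    -0.     0.001  0.001]
 [-0.001 -0.325  0.946 -0.143]
 [ 0.     0.     0.     1.   ]] [[ 0.999  0.031  0.011]
 [ 0.033 -0.945 -0.325]
 [ 0.001  0.325 -0.946]] [[282.02838679   0.         256.9437915 ]
 [  0.         282.02838679 190.79073765]
 [  0.           0.           1.        ]] [-0.0539428  0.         0.         0.         0.       ]
[ 0.46545934 -0.02097877  0.09607058] [0.47506451 0.06809961 0.06049364] [0.58656397 0.05861005 0.08771101] [ 0.31729409  0.07672795 -0.00057656] 0.31450844 [ 30  99 247]
```

```bash
python3 - <<'E'
from h import *
d=dict(np.load("w1.npz"));f=d["frame"];c=cloud(d);hsv=cv2.cvtColor(f,cv2.COLOR_RGB2HSV)
y=(hsv[...,0]>18)&(hsv[...,0]<36)&(hsv[...,1]>80)&(hsv[...,2]>120)&(c[...,2]>.091)&(c[...,2]<.105)
n,lab,s,_=cv2.connectedComponentsWithStats(y.astype(np.uint8));i=1+s[1:,4].argmax();p=c[lab==i]
r=cv2.minAreaRect((p[:,:2]*1000).astype(np.float32));print(r,np.median(p[:,2]),len(p))
for v in(215,225,200):
    z=c[v,320:372,2];x=c[v,320:372,0];j=np.where((z[:-1]<.072)&(z[1:]>.075))[0];print(v,[(x[k+1].round(4),c[v,321+k,1].round(4),z[k].round(4),z[k+1].round(4)) for k in j])
print("stone",c[240,440],c[200,442],c[285,440])
print("deck",np.median(c[160:200,260:285,2]))
E
```

```text
((464.49151611328125, -23.75448989868164), (33.89720916748047, 62.776371002197266), 2.966308355331421) 0.09596419695031283 1482
215 []
225 []
200 [(np.float64(0.4578), np.float64(0.1383), np.float64(0.0622), np.float64(0.3738))]
stone [ 0.66370656 -0.00413428  0.10615561] [0.65255338 0.04319304 0.10791777] [ 0.67894058 -0.06283249  0.1070897 ]
deck 0.06190808091887051
```

```bash
python3 -m inch '[[[-0.14,0.075,0,0,0,0],[-0.137,0.075,0,0,0,0],[0,0,0.15,0,0,0],[0,0,0.15,0,0,0],[0,0,0.15,0,0,0],[0,0,0.08,0,0,0],[0,0,0,0,0,0],[0,0,0,0,0,0]]]'
python3 - <<'E'
from h import *
d=wrist();np.savez("w2.npz",**d);cv2.imwrite("pics/w2.png",cv2.resize(d["frame"][100:384,150:400,::-1],None,fx=2,fy=2))
E
```

```text
time_s: 3.65
ee_pos: [0.4917, -0.0002, 0.126]
eef_rot: [0.697, 0.717, 0.0, 0.0]
force: [0.1, -0.4, 0.7]
gripper_width: 0.0426
grasp_force: 0.0
t 3.65 p [ 4.917e-01 -2.000e-04  1.260e-01] F [ 0.1 -0.4  0.7] w 0.0426
axes [[-0.029, 1.0, 0.0], [1.0, 0.029, 0.001], [0.001, 0.0, -1.0]]
```

View pics/w2.png

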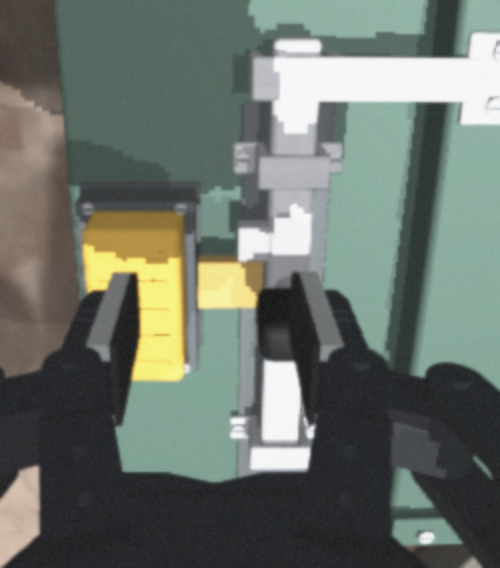

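The left fingertip sits over the button (crop 110,330) and the right one over the knob's rear half (crop 320,310). I'll check how far the tip is from the knob.

```bash
python3 - <<'E'
from h import *
d=dict(np.load("w2.npz"));c=cloud(d)
for n,u,v in(("tipB",320,280),("tipB2",325,300),("tipA",120,285),("knob",283,300),("knob",283,315),("knobfar",280,345),("kfront",265,320),("lid",450,250),("deck",400,300)):
    print(n,c[100+v//2,150+u//2].round(4))
for v in range(286,366,6): print(v,c[100+v//2,150+284//2].round(4))
E
```

```text
tipB [ 0.537  -0.0281  0.0637]
tipB2 [0.5196 0.0111 0.1458]
tipA [0.4677 0.0103 0.139 ]
knob [ 0.5159 -0.0149  0.1024]
knob [ 0.5149 -0.0149  0.1111]
knobfar [ 0.5142 -0.0227  0.1163]
kfront [ 0.509  -0.0162  0.1127]
lid [ 0.5786 -0.0032  0.0848]
deck [ 0.5718 -0.0372  0.0628]
286 [ 0.5184 -0.0173  0.0885]
292 [ 0.5172 -0.0146  0.0975]
298 [ 0.5167 -0.0148  0.1012]
304 [ 0.5162 -0.0147  0.1053]
310 [ 0.5158 -0.0145  0.1092]
316 [ 0.5153 -0.0144  0.113 ]
322 [ 0.5152 -0.0155  0.1148]
328 [ 0.515  -0.0164  0.1168]
334 [ 0.5154 -0.0194  0.1155]
340 [ 0.5153 -0.0206  0.1171]
346 [ 0.5155 -0.0231  0.1167]
352 [ 0.5156 -0.0252  0.117 ]
358 [ 0.5159 -0.0279  0.1164]
364 [ 0.5222 -0.0569  0.0808]
```

```bash
python3 -m inch '[[[0.01,0,0,0,0,0],[0,0,0,0,0,0],[0,0,0.065,0,0,0],[0,0,0.065,0,0,0],[0,0,0,0,0,0],[0,0,0,0,0,0]]]' 0.43; python3 -m inch '[[[0,0,0.02,0,0,0],[0,0,0,0,0,0],[0,0,0,0,0,0]]]';python3 -m inch '[[[0,0,0.015,0,0,0],[0,0,0,0,0,0],[0,0,0,0,0,0]]]'
```

```text
time_s: 4.45
ee_pos: [0.4913, 0.0018, 0.0993]
eef_rot: [0.697, 0.717, -0.0, -0.0]
force: [-0.0, 0.6, 0.1]
gripper_width: 0.0368
grasp_force: 0.0
time_s: 4.82
ee_pos: [0.4914, 0.0019, 0.0954]
eef_rot: [0.697, 0.717, -0.0, 0.0]
force: [0.2, -0.7, -0.3]
gripper_width: 0.0371
grasp_force: 0.0
time_s: 5.2
ee_pos: [0.4914, 0.0019, 0.0924]
eef_rot: [0.697, 0.717, 0.0, 0.0]
force: [-0.4, 1.0, 5.3]
gripper_width: 0.0366
grasp_force: 2.2
```

```bash
python3 -m inch '[[[0,0,0.01,0,0,0],[0,0,0.01,0,0,0],[0,0,0,0,0,0],[0,0,0,0,0,0]]]';python3 -m inch '[[[0,0,0.005,0,0,0],[0,0,0,0,0,0],[0,0,0,0,0,0]]]'
```

```text
time_s: 5.7
ee_pos: [0.4914, 0.0019, 0.0884]
eef_rot: [0.697, 0.717, 0.0, 0.0]
force: [-0.7, -0.1, 6.8]
gripper_width: 0.0366
grasp_force: 3.0
time_s: 6.08
ee_pos: [0.4914, 0.0019, 0.0874]
eef_rot: [0.697, 0.717, 0.0, 0.0]
force: [-1.4, -0.1, 6.6]
gripper_width: 0.0369
grasp_force: 3.2
```

```bash
python3 -m inch '[[[0,0,0.005,0,0,0],[0,0,0,0,0,0],[-0.01,0,0,0,0,0],[-0.01,0,0,0,0,0],[-0.01,0,0,0,0,0],[0,0,0,0,0,0],[0,0,0,0,0,0]]]';python3 -m inch '[[[-0.01,0,0,0,0,0],[-0.01,0,0,0,0,0],[0,0,0,0,0,0]]]'
```

```text
time_s: 6.95
ee_pos: [0.4917, -0.0036, 0.0865]
eef_rot: [0.697, 0.717, 0.0, -0.0]
force: [-1.5, 4.4, 5.9]
gripper_width: 0.0368
grasp_force: 3.4
time_s: 7.32
ee_pos: [0.4917, -0.0073, 0.0865]
eef_rot: [0.697, 0.717, 0.0, -0.0]
force: [0.6, 6.4, 5.8]
gripper_width: 0.0372
grasp_force: 3.7
```

```bash
python3 -m inch '[[[-0.01,0,0,0,0,0],[-0.01,0,0,0,0,0],[-0.01,0,0,0,0,0],[0,0,0,0,0,0]]]';python3 -m inch '[[[-0.01,0,0,0,0,0],[-0.01,0,0,0,0,0],[-0.01,0,0,0,0,0],[-0.01,0,0,0,0,0],[-0.01,0,0,0,0,0],[0,0,0,0,0,0]]]'
```

```text
time_s: 7.82
ee_pos: [0.4919, -0.0133, 0.0865]
eef_rot: [0.697, 0.717, 0.0, -0.0]
force: [0.2, 5.7, 7.1]
gripper_width: 0.0367
grasp_force: 3.8
time_s: 8.57
ee_pos: [0.4923, -0.0233, 0.0865]
eef_rot: [0.697, 0.717, 0.0, -0.0]
force: [0.3, 5.8, 6.9]
gripper_width: 0.0367
grasp_force: 3.7
```

```bash
python3 -m inch '[[[-0.01,0,0,0,0,0],[-0.01,0,0,0,0,0],[-0.01,0,0,0,0,0],[-0.01,0,0,0,0,0],[-0.01,0,0,0,0,0],[-0.01,0,0,0,0,0],[-0.01,0,0,0,0,0],[-0.01,0,0,0,0,0],[0,0,0,0,0,0]]]';python3 -m inch '[[[-0.01,0,0,0,0,0],[0,0,0,0,0,0],[0,0,0,0,0,0]]]'
```

```text
time_s: 9.7
ee_pos: [0.4927, -0.0393, 0.0865]
eef_rot: [0.697, 0.717, 0.0, -0.0]
force: [0.5, 6.0, 6.8]
gripper_width: 0.0367
grasp_force: 3.6
time_s: 10.07
ee_pos: [0.4928, -0.0413, 0.0865]
eef_rot: [0.697, 0.717, 0.0, -0.0]
force: [0.9, 5.7, 6.3]
gripper_width: 0.0364
grasp_force: 3.8
```

```bash
python3 -m inch '[[[-0.007,0,0,0,0,0],[0,0,0,0,0,0],[0,0,0,0,0,0]]]';python3 -m inch '[[[-0.007,0,0,0,0,0],[0,0,0,0,0,0],[0,0,0,0,0,0]]]'
```

```text
time_s: 10.45
ee_pos: [0.4928, -0.0426, 0.0865]
eef_rot: [0.697, 0.717, 0.0, -0.0]
force: [0.2, 6.0, 6.5]
gripper_width: 0.0368
grasp_force: 3.9
time_s: 10.82
ee_pos: [0.4928, -0.0429, 0.0865]
eef_rot: [0.696, 0.718, 0.001, -0.001]
force: [-0.3, 13.1, 8.9]
gripper_width: 0.037
grasp_force: 7.8
```

Force jumps to 13 N, so the bolt is at its stop. Lifting now, then a look.

```bash
python3 -m inch '[[[0.003,0,-0.02,0,0,0],[0,0,-0.05,0,0,0],[0,0,-0.15,0,0,0],[0,0,-0.13,0,0,0],[0.15,0,0,0,0,0],[0.15,0,0,0,0,0],[0,0,0,0,0,0],[0,0,0,0,0,0]]]' 0.43 && python3 -m inch '[[[0,0,0,0,0,0],[0,0,0,0,0,0]]]' 0
python3 - <<'E'
from h import *
d=wrist();np.savez("w3.npz",**d);cv2.imwrite("pics/w3.png",d["frame"][:,:,::-1])
E
```

```text
time_s: 11.82
ee_pos: [0.4909, 0.0151, 0.1563]
eef_rot: [0.697, 0.717, -0.0, 0.0]
force: [0.3, -0.5, 0.3]
gripper_width: 0.0363
grasp_force: 0.0
time_s: 12.08
ee_pos: [0.491, 0.0151, 0.1563]
eef_rot: [0.697, 0.717, -0.0, 0.0]
force: [0.2, 0.7, -0.3]
gripper_width: 0.0015
grasp_force: 0.0
t 12.07 p [0.491  0.0151 0.1563] F [ 0.2  0.7 -0.3] w 0.0015
axes [[-0.028, 1.0, -0.0], [1.0, 0.028, -0.0], [-0.0, -0.0, -1.0]]
```

View pics/w3.png

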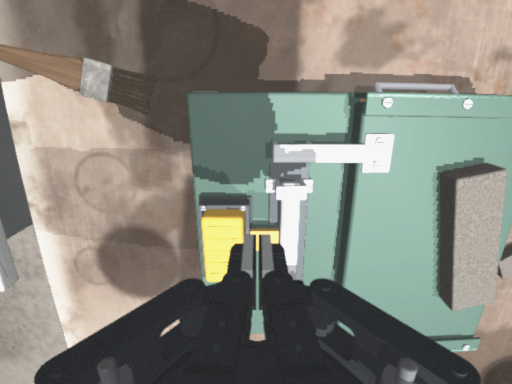

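The bolt's end (290,186) has left the keeper arm (292,153). The lid edge is at column ~350 and the button at (223,245). Next I'll measure the button height, lid edge, bar and stone.

```bash
python3 - <<'E'
from h import *
d=dict(np.load("w3.npz"));c=cloud(d)
print("button z",np.median(c[225:265,210:235,2]))
for v in(200,220,240,260):
    r=c[v,305:375];print(v,"lid edge/deck:",[(p[0].round(4),p[1].round(4),p[2].round(4)) for p in r[30:56:3]])
print("stone",c[180:300:30,470].round(4).tolist(),"front",c[235,436:452:3].round(3).tolist())
E
```

```text
button z 0.0962278239591113
200 lid edge/deck: [(np.float64(0.5623), np.float64(0.011), np.float64(0.0625)), (np.float64(0.5656), np.float64(0.0104), np.float64(0.0606)), (np.float64(0.5681), np.float64(0.0108), np.float64(0.0614)), (np.float64(0.5708), np.float64(0.0109), np.float64(0.0615)), (np.float64(0.5699), np.float64(0.0148), np.float64(0.0719)), (np.float64(0.5697), np.float64(0.0177), np.float64(0.0796)), (np.float64(0.5707), np.float64(0.0193), np.float64(0.0836)), (np.float64(0.5727), np.float64(0.0198), np.float64(0.0848)), (np.float64(0.5755), np.float64(0.0196), np.float64(0.0842))]
220 lid edge/deck: [(np.float64(0.5645), np.float64(-0.0084), np.float64(0.063)), (np.float64(0.5679), np.float64(-0.0092), np.float64(0.0612)), (np.float64(0.5705), np.float64(-0.0088), np.float64(0.0619)), (np.float64(0.5705), np.float64(-0.0052), np.float64(0.0698)), (np.float64(0.5704), np.float64(-0.0016), np.float64(0.0774)), (np.float64(0.5708), np.float64(0.0011), np.float64(0.0834)), (np.float64(0.573), np.float64(0.0016), np.float64(0.0842)), (np.float64(0.5753), np.float64(0.0019
[... 817 characters left out ...]
p.float64(0.572), np.float64(-0.0446), np.float64(0.0731)), (np.float64(0.5718), np.float64(-0.0394), np.float64(0.0811)), (np.float64(0.5732), np.float64(-0.0372), np.float64(0.0846)), (np.float64(0.5759), np.float64(-0.0372), np.float64(0.0845)), (np.float64(0.5782), np.float64(-0.0365), np.float64(0.0855)), (np.float64(0.5808), np.float64(-0.0363), np.float64(0.0858)), (np.float64(0.5837), np.float64(-0.0366), np.float64(0.0852))]
stone [[0.6462, 0.0463, 0.1086], [0.6542, 0.0222, 0.1071], [0.6619, -0.0036, 0.1069], [0.6708, -0.0319, 0.1065]] front [[0.649, -0.011, 0.085], [0.651, -0.011, 0.085], [0.652, -0.009, 0.088], [0.649, -0.006, 0.095], [0.65, -0.004, 0.097], [0.648, -0.002, 0.102]]
```

```bash
python3 -m inch '[[[-0.054,0.144,0,0,0,0],[-0.054,0.144,0,0,0,0],[0,0,0,0,0,0],[0,0,0.12,0,0,0],[0,0,0.12,0,0,0],[0,0,0.06,0,0,0],[0,0,0.06,0,0,0],[0,0,0.055,0,0,0],[0,0,0,0,0,0],[0,0,0,0,0,0]]]' 0
```

```text
time_s: 13.38
ee_pos: [0.5493, -0.0043, 0.0737]
eef_rot: [0.697, 0.717, 0.0, 0.0]
force: [-0.0, -0.1, 0.4]
gripper_width: 0.0002
grasp_force: 0.0
```

```bash
R1='' ; python3 -m inch '[[[0,0.01,0,0,0,0],[0,0.01,0,0,0,0],[0,0.01,0,0,0,0],[0,0.01,0,0,0,0],[0,0.01,0,0,0,0],[0,0.01,0,0,0,0],[0,0.01,0,0,0,0],[0,0.01,0,0,0,0],[0,0.01,0,0,0,0],[0,0.01,0,0,0,0]]]'; python3 -m inch '[[[0,0.01,0,0,0,0],[0,0.015,0,0,0,0],[0,0.015,0,0,0,0],[0,0.015,0,0,0,0],[0,0.015,0,0,0,0],[0,0.015,0,0,0,0],[0,0.015,0,0,0,0],[0,0.015,0,0,0,0],[0,0.015,0,0,0,0],[0,0.015,0,0,0,0]]]'
```

```text
time_s: 14.62
ee_pos: [0.5692, -0.0036, 0.0733]
eef_rot: [0.697, 0.717, -0.0, -0.0]
force: [-2.0, 0.7, 2.8]
gripper_width: 0.0002
grasp_force: 1.4
time_s: 15.88
ee_pos: [0.5983, -0.0028, 0.0733]
eef_rot: [0.697, 0.717, -0.0, 0.0]
force: [-3.9, 0.9, 1.7]
gripper_width: -0.0004
grasp_force: 1.4
```

```bash
python3 -m inch '[[[0,0.015,0,0,0,0],[0,0.015,0,0,0,0],[0,0.015,0,0,0,0],[0,0.015,0,0,0,0],[0,0.015,0,0,0,0],[0,0.015,0,0,0,0],[0,0.015,0,0,0,0],[0,0.015,0,0,0,0],[0,0.015,0,0,0,0],[0,0.015,0,0,0,0]]]'; python3 -m inch '[[[0,0.01,0,0,0,0],[0,0.01,0,0,0,0],[0,0.01,0,0,0,0],[0,0.01,0,0,0,0],[0,0.01,0,0,0,0],[0,0.01,0,0,0,0],[0,0.01,0,0,0,0],[0,0,0,0,0,0]]]'
```

```text
time_s: 17.12
ee_pos: [0.6283, -0.0019, 0.0733]
eef_rot: [0.697, 0.717, -0.0, 0.0]
force: [-2.3, 1.2, 0.8]
gripper_width: 0.0005
grasp_force: 1.4
time_s: 18.12
ee_pos: [0.6424, -0.0017, 0.0733]
eef_rot: [0.697, 0.717, 0.0, 0.0]
force: [-0.9, 1.3, 0.3]
gripper_width: 0.0002
grasp_force: 0.2
```

```bash
python3 -m inch '[[[0,0.007,0,0,0,0],[0,0.007,0,0,0,0],[0,0.007,0,0,0,0],[0,0.007,0,0,0,0],[0,0.007,0,0,0,0],[0,0,0,0,0,0]]]'; python3 -m inch '[[[0,0.007,0,0,0,0],[0,0.007,0,0,0,0],[0,0,0,0,0,0]]]'
```

```text
time_s: 18.88
ee_pos: [0.6467, -0.0015, 0.073]
eef_rot: [0.697, 0.717, -0.002, -0.002]
force: [-20.9, -0.9, 11.3]
gripper_width: -0.0001
grasp_force: 10.8
time_s: 19.25
ee_pos: [0.6472, -0.0016, 0.0729]
eef_rot: [0.697, 0.717, -0.004, -0.004]
force: [-40.0, 0.7, 23.0]
gripper_width: 0.0001
grasp_force: 20.3
```

At the stop. Backing off, lifting, and checking.

```bash
python3 -m inch '[[[0,-0.03,0,0,0,0],[0,-0.05,0,0,0,0],[0,-0.06,0,0,0,0],[0,0,-0.1,0,0,0],[0,0,-0.2,0,0,0],[0,0,-0.2,0,0,0],[0,-0.15,0,0,0,0],[0,-0.15,0,0,0,0],[0,0,0,0,0,0],[0,0,0,0,0,0]]]'
python3 - <<'E'
from h import *
d=wrist();np.savez("w4.npz",**d);cv2.imwrite("pics/w4.png",d["frame"][:,:,::-1]);c=cloud(d)
m=(abs(c[...,1]+.002)<.004)
for x in np.arange(.645,.68,.003):
    q=c[m&(abs(c[...,0]-x)<.0015)];print(x.round(3),np.median(q[:,2]).round(4) if len(q) else None)
E
```

```text
time_s: 20.5
ee_pos: [0.5647, -0.0038, 0.1735]
eef_rot: [0.697, 0.717, 0.0, 0.0]
force: [-0.9, 0.0, 0.3]
gripper_width: -0.0
grasp_force: 0.0
t 20.5 p [ 0.5647 -0.0038  0.1735] F [-0.9  0.   0.3] w -0.0
axes [[-0.029, 1.0, -0.0], [1.0, 0.029, 0.001], [0.001, -0.0, -1.0]]
0.645 0.0412
0.648 0.0408
0.651 0.0412
0.654 0.0409
0.657 0.041
0.66 0.0735
0.663 0.0838
0.666 0.084
0.669 0.0845
0.672 0.085
0.675 0.0848
0.678 0.0849
```

View pics/w4.png

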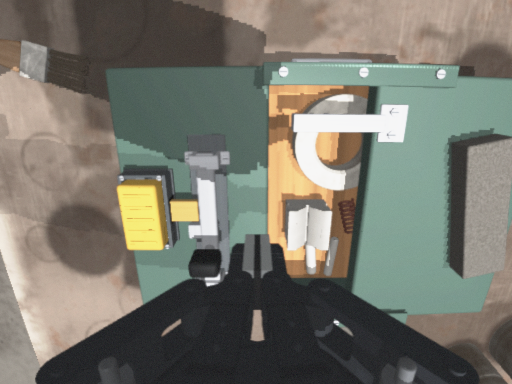

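The lid is open, with its edge at x = 0.660 against 0.5705 closed, so about 90 mm of travel. The bolt is back (knob at 205,262), the catch is up, the stone lies flat at (480,205), and the robot is clear.

```bash
python3 -c "
from workcell import ctrl
print(ctrl.sign_off())"
```

```text
the job is handed in; nothing more can be done
None
```

I opened the chest and handed the job in at about 20.5 s: the bolt is back with the catch up, the lid is at its stop (about 90 mm), and the oilstone is flat and untouched; the last wrist picture shows no sign of the loose tools having moved, but I didn't measure them and no verdict came back.

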